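# Make up two procedure kits beside the microscope

## Robot

A 6-joint arm with a two-finger parallel gripper is mounted at the origin on the work surface. World frame = base frame: x ahead of the robot, y to its left, z up, the work surface at z = 0. Lengths are in mm, angles in degrees, forces in N, time in s.
With the tool pointing down it reaches from about 300 to 850 mm from the base axis. Payload 4.2 kg.
Tool frame: the origin (TCP) lies midway between the tips of the shut fingers; the grasp point (between the pads) lies 19 mm behind it (env.grasp_offset is the distance from the TCP to the grasp point, in mm); z points along the fingers, y is the line along which they close (so a half turn about z gives the same grasp; the last joint's range is limited). The gripper opens to 91 mm and grips with 3 to 60 N. Pads are 32 mm wide; open, the fingers measure 118 mm over their backs; the gripper's body (76 mm by 178 mm) begins 60 mm behind the grasp point.
Start: joints at [-1.146, 18.312, 89.639, -0, 72.044, -1.146], TCP at [575.019, 0, 178.376] pointing down, gripper open.
Joint ranges: [-177.97, 177.97], [-48.28, 115.42], [12.27, 149.76], [-77.06, 257.06], [2.81, 150.46], [-146.56, 146.56]. Speed limits (degrees/s): [147.25, 147.25, 180, 180, 180, 180].

## Interface

Orientations are given as [roll, pitch, yaw] about the fixed x, y, z axes, in that order (R = Rz(yaw) Ry(pitch) Rx(roll)).
In Python, from workcell import env, optics gives the robot as it stands. The module is installed in compiled form; this text tells all that it offers.
- The arm moves only by the tool send_rows, never from a script. Its argument "targets" is a list that holds one entry, the list of rows, each a list of 7 numbers: the turn, a rotation vector about the world's x, y, z scaled (see below), then the shift along the world's x, y, z scaled (see below), then the closure, from -1 (fully open) to 1 (shut). In form: [[[rx, ry, rz, x, y, z, gripper], ...]]. A call has 1 to 12 rows; each row shifts and turns the commanded pose from where the row before left it; what a row does not reach is not made up. The controller multiplies each number of a shift by 0.2 m and each number of a turn by pi/2 rad. A row lasts 1/10 s, in which the tool goes at most 50 mm and 8.59 degrees, less where a joint would pass 70% of its speed; a pose out of reach is approached as far as the arm can. A call with a number of a shift or a turn outside -1 to 1 is refused whole. A call with a gripper value outside its range is refused whole. The fingers move at their own pace and stop on an object; "grip_force" is the grip in N (left out, the last holds). Time passes only in rows, so rows that do not move let the fingers close. It gives the time, the measured TCP pose, the force, the opening and the grip force at its end, in the units of the state.
- env.state(): the state, without advancing time (a new reading comes with each control period).
- optics.grab_frame(name): name is "scene" or "side" or "wrist"; returns (picture, depth): 400x640x3 uint8, red, green, blue; 400x640 float32, mm along the optical axis (not along the pixel's ray), 0 where there is no reading.
- optics.camera_info(name): a dict with "camera_matrix" (3x3 intrinsics, pixels), "k1" (the pictures are not rectified: a ray, as slopes to the right and down, at radius r is drawn at 1 + k1 r^2 times it, then the intrinsics apply), "R" (3x3) and "t" (3): a world point X has camera coordinates R X + t; the wrist camera has in their place "mount" (4x4, takes a point from camera to tool coordinates, whose origin is the TCP and whose axes are the flange's). Camera axes: x right, y down, z forward; pixel columns grow to the right and rows downward; lengths in mm; the calibration is good to about 2 mm. A picture is of the moment at which its call begins: read the wrist's pose just before it. camera_info takes no time and is no camera call.
- env.job_done(): hands the job in; it is judged then, once.
Trained networks look in the newest picture that a camera, given by its name, has taken for a name from the list of things; names that differ only in an ending like _2 or _b are one class to them, and where a whole thing is asked for, a point or a joint stands for the part that bears it (a point fixed in the world has none). Each returns a list of dicts, best first, with "conf" (0 to 1); they miss things now and then, are a little off and sometimes report something else, mostly with a low value. They report only what shows in the picture. A call takes as long as a camera call. They do not tell look-alikes from the thing itself.
- optics.silhouettes(camera, name): "mask" (400x640 bool, what is visible of it) and "at" ([column, row] in pixels, amid what is visible of it).
- optics.place_of(camera, name): "at" ([column, row] in pixels: a listed point, or the origin of a listed thing).
The state is a dict: "time_s": time; "qpos": joint angles; "qvel": joint speeds; "effort": joint torques, N m; "ee_pos": TCP position; "ee_rot": TCP orientation; "force": force on the tool from outside, world axes, zero at the start; "torque": the same for the moment, N m; "gripper_width": finger opening in mm; "gripper_force": force on a finger pad.
Only numpy, scipy, OpenCV 4.12 (cv2) and the standard library are available. Lean on these libraries where they do the work, as an engineer would, in place of code of your own. Each camera call takes 0.05 s, during which the arm holds its last target. There are 200 camera calls.

## Task

Make up the two kits. Broad tray: lift the middle cassette out of the packed row and stand it in the long slot, and stand the tall vial in the small square pocket. Narrow tray: stand the screw-top pot in the large pocket with the culture dish lying centred on its lid, and the short bottle in the small pocket; leave the two outer cassettes standing in the rack.

Things in the scene. Friction and masses are not known exactly. Their poses are not given: they have to be found in the camera images.
- broad_tray: Fixed white kit tray, 124 (x) x 150 (y) x 14 mm high, with two pockets 9 mm deep (their floor 5 mm above the table): a long slot 100 (x) x 44 (y) mm centred at y = -38 mm, and a square pocket 46 x 46 mm centred at y = +38 mm, both at x = 0. Origin: centre of its underside; z up. Placed anew at each start, with a yaw.
- narrow_tray: Fixed white kit tray, 92 (x) x 168 (y) x 14 mm high, with two pockets 9 mm deep (their floor 5 mm above the table): a large square pocket 70 x 70 mm centred at y = -38 mm, and a small square pocket 52 x 52 mm centred at y = +42 mm, both at x = 0. Origin: centre of its underside; z up. Placed anew at each start, with a yaw.
- rack: Fixed steel rack, 92 (x) x 86 (y) mm, holding three like cassettes in a tight row along y (25.5 mm apart, 1.5 mm between them, their length along the rack's x). Floor 6 mm thick; end walls 40 mm high, back wall (+x) 30 mm, front lip (-x) 14 mm; open above. Origin: centre of its underside. Placed anew at each start, with a yaw.
- cassette_middle: A white slide cassette, 80 (x) x 24 (y) x 50 mm high, standing on edge, with a grip tab on top 24 (x) x 14 (y) x 22 mm high at its middle (72 mm high in all). Origin: centre of its underside, x along its 80 mm length, z up. It is the middle one of the row and starts on the rack's 6 mm floor, 0.12 kg; its two sides are hemmed in, so the tab is gripped across its 24 mm (along x).
- cassette_left: A white slide cassette, 80 (x) x 24 (y) x 50 mm high, standing on edge, with a grip tab on top 24 (x) x 14 (y) x 22 mm high at its middle (72 mm high in all). Origin: centre of its underside, x along its 80 mm length, z up. The outer one on the rack's +y side; it stays.
- cassette_right: A white slide cassette, 80 (x) x 24 (y) x 50 mm high, standing on edge, with a grip tab on top 24 (x) x 14 (y) x 22 mm high at its middle (72 mm high in all). Origin: centre of its underside, x along its 80 mm length, z up. The outer one on the rack's -y side; it stays.
- tall_vial: White capped vial with a blue cap, upright on the table, 26 mm across and 65 mm high, 0.04 kg. Origin: centre of its underside, z up.
- short_bottle: White capped bottle with a blue cap, upright on the table, 34 mm across and 46 mm high, 0.045 kg. Origin: centre of its underside, z up.
- screw_pot: White screw-top pot with a flat blue lid, upright on the table, 52 mm across and 45 mm high, 0.09 kg. Origin: centre of its underside, z up.
- culture_dish: Flat round white lidded culture dish, lying on the table, 60 mm across and 18 mm high, 0.035 kg. Origin: centre of its underside, z up.
Not all that is in view belongs to the job. Leave any orange or red look-alike of the short_bottle alone.

How it is judged (in metres and radians):
At the end, for the whole second after the job is handed in: Cassette and tall vial upright on their pocket floors in the broad tray (13 mm from centre), pot and bottle in the narrow tray (12 mm), dish flat on the pot lid (15 mm), cassette along its slot (0.3 rad); outer cassettes upright within 30 mm of their start; all at rest, tilt under 0.1 rad (x of cassette_middle in the frame of broad_tray between -0.013 and 0.013 m and y of cassette_middle in the frame of broad_tray between -0.051 and -0.025 m and height (world z) of each of cassette_middle, tall_vial, screw_pot, short_bottle below 0.009 m and linear speed of each of cassette_middle, tall_vial, screw_pot, short_bottle, culture_dish, cassette_left, cassette_right below 0.02 m/s and angle between each of cassette_middle, tall_vial, screw_pot, short_bottle, culture_dish, cassette_left, cassette_right's own z axis and vertical below 0.1 rad and angle between the x axis of cassette_middle and the x axis of broad_tray, either way round below 0.3 rad and x of tall_vial in the frame of broad_tray between -0.013 and 0.013 m and y of tall_vial in the frame of broad_tray between 0.025 and 0.051 m and x of screw_pot in the frame of narrow_tray between -0.012 and 0.012 m and y of screw_pot in the frame of narrow_tray between -0.05 and -0.026 m and x of short_bottle in the frame of narrow_tray between -0.012 and 0.012 m and y of short_bottle in the frame of narrow_tray between 0.03 and 0.054 m and horizontal distance between culture_dish and screw_pot below 0.015 m and z of culture_dish in the frame of screw_pot between 0.041 and 0.049 m and distance of each of cassette_left, cassette_right from where it was at the start of the episode below 0.03 m); the robot touches nothing.
It fails at once if an outer cassette is pulled from the rack or tipped over (distance of any of cassette_left, cassette_right from where it was at the start of the episode above 0.05 m or angle between any of cassette_left, cassette_right's own z axis and vertical above 0.5 rad).
It also fails if it takes over 144 s, if anything falls off the work surface, if the arm or the gripper's body presses on something with over 40 N, if the wrist force passes 120 N, or if a joint passes its speed limit or range.

## Working session

There is one attempt and no reset: what is moved stays moved. The work goes in short steps, Python scripts to look and compute and a tool call to move; the robot and the scene stay as the last step left them, time stands still between calls to the robot, and variables do not carry over. Pictures are saved under pics/ and viewed, at most 16 in all, crops included, and the job is handed in when it is done.

Besides the shell and the picture viewer there is one more tool, called after "Emit:" as name([rows], argument=value, ...), one row to a line, values as JSON. send_rows: Moves the arm, as the interface text tells. Its arguments: {"type":"object","properties":{"targets":{"type":"array"},"grip_force":{"type":"number"}},"required":["targets"]}

```bash
mkdir -p pics
cat > h.py <<'E'
import numpy as np, cv2, time
from workcell import env, optics
from scipy.spatial.transform import Rotation as Ro
def cam(name, st=None):
    c=optics.camera_info(name); K=np.array(c["camera_matrix"])
    if name=="wrist":
        st=st or env.state(); T=np.eye(4); T[:3,:3]=Ro.from_euler('xyz',st["ee_rot"],degrees=True).as_matrix(); T[:3,3]=st["ee_pos"]
        M=T@np.array(c["mount"]); R=M[:3,:3].T; t=-R@M[:3,3]
    else: R=np.array(c["R"]); t=np.array(c["t"])
    return K,c["k1"],R,t
def rays(C,px):
    K,k1,R,t=C; d=np.array([k1,0,0,0,0],float)
    # distortion 1+k1 r^2 as OpenCV
    s=cv2.undistortPoints(np.array(px,float).reshape(-1,1,2),K,d).reshape(-1,2)
    return np.c_[s,np.ones(len(s))]
def onplane(C,px,z):
    r=rays(C,px); R,t=C[2],C[3]; w=r@R; o=-R.T@t
    return o+w*((z-o[2])/w[:,2])[:,None]
def cloud(C,depth,mask=None):
    v,u=np.nonzero((depth>0)&(mask if mask is not None else True))
    r=rays(C,np.c_[u,v])*depth[v,u][:,None]
    return (r-C[3])@C[2],u,v
def proj(C,X):
    K,k1,R,t=C
    return cv2.projectPoints(np.array(X,float).reshape(-1,1,3),cv2.Rodrigues(R)[0],t,K,np.array([k1,0,0,0,0]))[0].reshape(-1,2)
E
python3 - <<'E'
from h import *
for n in ("scene","side"):
    p,d=optics.grab_frame(n); cv2.imwrite(f"pics/{n}0.png",p[:,:,::-1]); np.save(n+"_d.npy",d); np.save(n+"_p.npy",p)
    C=cam(n); print(n,(-C[2].T@C[3]).round(), C[1], C[0][0,0])
    for k in ["broad_tray","narrow_tray","rack","cassette_middle","tall_vial","short_bottle","screw_pot","culture_dish"]:
        print(k)
        for s in optics.silhouettes(n,k)[:4]:
            X,u,v=cloud(C,d,s["mask"])
            print("  ",round(s["conf"],2),np.round(s["at"]),s["mask"].sum(),np.median(X,0).round(),np.percentile(X,[2,98],axis=0).round().tolist() if len(X) else "")
print(env.state())
E
```

```text
scene [1022. -659.  800.] -0.08132022695766532 498.7687569128431
broad_tray
   0.91 [398. 138.] 1809 [542. 349.  13.] [[473.0, 271.0, 1.0], [611.0, 431.0, 18.0]]
narrow_tray
   0.76 [360. 233.] 2565 [647.  -4.  11.] [[586.0, -84.0, 2.0], [710.0, 82.0, 17.0]]
rack
   0.79 [202. 328.] 887 [ 559. -398.   23.] [[503.0, -422.0, 2.0], [584.0, -316.0, 42.0]]
cassette_middle
   0.93 [197. 301.] 561 [ 540. -367.   57.] [[493.0, -389.0, 31.0], [569.0, -346.0, 80.0]]
tall_vial
   0.62 [302. 169.] 201 [441.  58.  44.] [[429.0, 51.0, 6.0], [448.0, 71.0, 67.0]]
short_bottle
   0.75 [282. 236.] 357 [ 531. -134.   40.] [[511.0, -143.0, 2.0], [541.0, -113.0, 49.0]]
   0.57 [255. 192.] 265 [400. -71.  40.] [[381.0, -80.0, 7.0], [410.0, -51.0, 50.0]]
   0.56 [281. 207.] 311 [474. -64.  38.] [[455.0, -72.0, 3.0], [483.0, -43.0, 50.0]]
screw_pot
   0.64 [194. 239.] 664 [ 403. -253.   43.] [[371.0, -271.0, 1.0], [417.0, -225.0, 48.0]]
culture_dish
   0.74 [334. 133.] 323 [392. 242.  17.] [[363.0, 219.0, 1.0], [417.0, 275.0, 21.0]]
   0.42 [199. 301.] 637 [ 539. -367.   57.] [[493.0, -389.0, 31.0], [568.0,
[... 1200 characters left out ...]
6.0, 278.0, 22.0]]
{'time_s': 0.9, 'qpos': array([-1.14827227e+00,  1.83105743e+01,  8.96377192e+01, -1.29349842e-03,
        7.20439914e+01, -1.14521675e+00]), 'qvel': array([ 0.00855497,  0.01370972,  0.01633161, -0.01452809, -0.05891828,
       -0.01426823]), 'effort': array([ 5.21086276e-04, -4.12344396e+01, -2.32229161e+01,  7.31313648e-02,
        3.76564683e-02,  4.32318160e-06]), 'ee_pos': array([ 5.75030365e+02, -3.14675547e-02,  1.78397924e+02]), 'ee_rot': array([1.79992311e+02, 1.38450330e-03, 8.99973431e+01]), 'force': array([-0.31022519, -0.80247854,  0.47148558]), 'torque': array([-0.00668247,  0.01848773,  0.01755745]), 'gripper_force': 0.0, 'gripper_width': 91.30174221168467}
```

View pics/scene0.png

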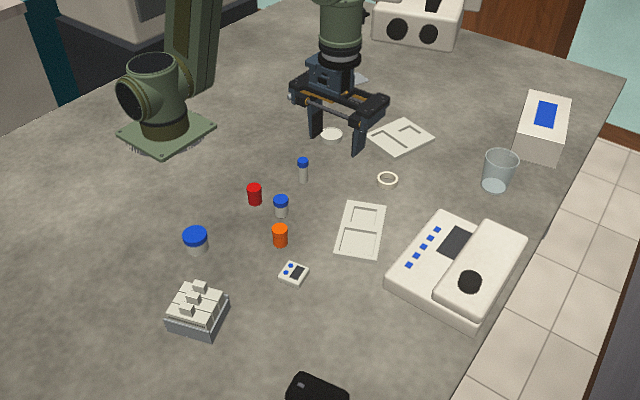

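Run:
```python
from h import *
p=np.load("scene_p.npy")
c=p[150:270,150:350]; cv2.imwrite("pics/crop1.png",cv2.resize(c,(800,480),interpolation=cv2.INTER_CUBIC)[:,:,::-1])
```

```text
(no output)
```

View pics/crop1.png

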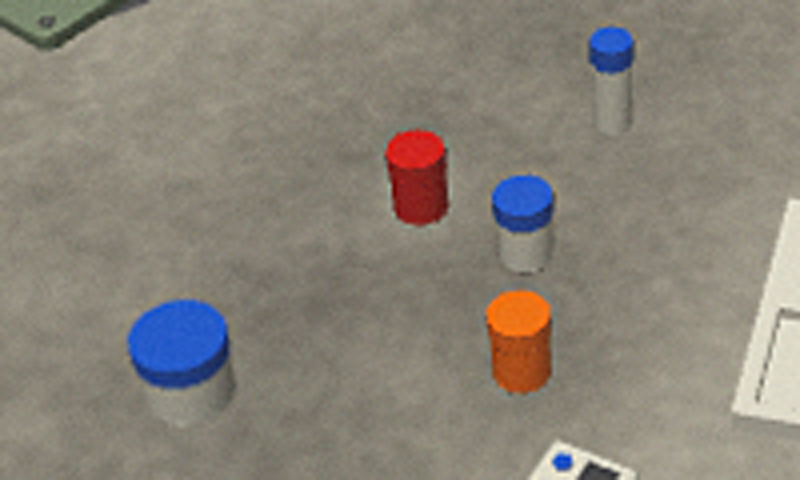

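```bash
cat >> h.py <<'E'
from scipy.optimize import least_squares
def circ(P,r):
    # smallest enclosing circle of trimmed points
    c=np.median(P,0)
    for _ in range(3):
        P=P[np.hypot(*(P-c).T)<r+4]; (x,y),R=cv2.minEnclosingCircle(P.astype(np.float32)); c=np.array([x,y])
    return c,R
E
python3 - <<'E'
from h import *
for n in ("scene","side"):
    p=np.load(n+"_p.npy"); d=np.load(n+"_d.npy"); C=cam(n)
    X,u,v=cloud(C,d)
    for k,c0,r,zt in [("vial",(437,60),13,65),("bottle",(468,-58),17,46),("pot",(394,-248),26,45),("dish",(390,248),30,18)]:
        m=(np.hypot(X[:,0]-c0[0],X[:,1]-c0[1])<r+10)&(abs(X[:,2]-zt)<5)
        Q=X[m]; print(n,k,m.sum(),np.median(Q,0).round(1),[np.round(a,1) for a in circ(Q[:,:2],r)])
    for k,lo,hi in [("broad",(455,255),(630,450)),("narrow",(565,-100),(730,100))]:
        m=np.all((X[:,:2]>lo)&(X[:,:2]<hi),axis=1)&(X[:,2]>10.5)&(X[:,2]<19)&(p[v,u].min(1)>150)
        Q=X[m]; (a,b),wh,ang=cv2.minAreaRect(Q[:,:2].astype(np.float32)); print(n,k,m.sum(),np.round([a,b,*wh,ang],1),np.median(Q[:,2]))
    m=np.all((X[:,:2]>(450,-450))&(X[:,:2]<(620,-300)),axis=1)
    Q=X[m&(X[:,2]>68)&(X[:,2]<82)]; print(n,"tabs",len(Q))
    from scipy.cluster.vq import kmeans2
    ce,l=kmeans2(Q[:,:2],3,seed=1,minit='++'); print(ce.round(1),[ (l==i).sum() for i in range(3)])
    Q=X[m&(X[:,2]>50)&(X[:,2]<62)]; (a,b),wh,ang=cv2.minAreaRect(Q[:,:2].astype(np.float32)); print("top",np.round([a,b,*wh,ang],1))
    print({k:proj(C,[x]).round() for k,x in dict(b=(539,347,14),n=(647,-1,14)).items()})
# side crop of trays enlarge
p=np.load("scene_p.npy"); a=cv2.resize(p[110:165,360:445],(800,518),interpolation=2); cv2.imwrite("pics/tr.png",a[:,:,::-1])
E
```

```text
scene vial 70 [437.1  64.   65.2] [array([437. ,  64.3]), np.float64(14.8)]
scene bottle 146 [469.1 -57.9  46.6] [array([468.7, -55.5]), np.float64(18.3)]
scene pot 380 [ 394.7 -248.1   45.4] [array([ 394.5, -245.9]), np.float64(27.4)]
scene dish 256 [389.4 246.7  17.3] [array([388.1, 247.5]), np.float64(32.5)]
scene broad 956 [537.  354.8 154.3 129.4  73.5] 15.115172304763277
scene narrow 1171 [644.2   4.6  92.5 173.5  24.3] 14.660217080931258
scene tabs 431
[[ 521.4 -345. ]
 [ 530.  -369.1]
 [ 538.7 -393.2]] [np.int64(138), np.int64(145), np.int64(148)]
top [ 527.7 -368.8   83.    77.3   20.5]
{'b': array([[398., 138.]]), 'n': array([[360., 230.]])}
side vial 62 [435.7  62.1  66.1] [array([435.1,  63.7]), np.float64(13.8)]
side bottle 112 [467.5 -58.3  46.7] [array([468. , -54.4]), np.float64(17.7)]
side pot 360 [ 393.  -248.8   45.6] [array([ 393.4, -245.8]), np.float64(26.9)]
side dish 201 [388.4 246.9  18.5] [array([388. , 247.3]), np.float64(32.9)]
side broad 525 [538.1 356.5 159.2 122.6  73. ] 16.066747807512282
side narrow 692 [645.6   4.8  95.4 171.7  24.1] 15.287676244016911
side tabs 337
[[ 519.6 -346.2]
 [ 537.1 -393.6]
 [ 528.4 -370.1]] [np.int64(108), np.int64(116), np.int64(113)]
top [ 528.7 -367.8   80.8   77.6   20.1]
{'b': array([[322., 148.]]), 'n': array([[377., 212.]])}
```

View pics/tr.png

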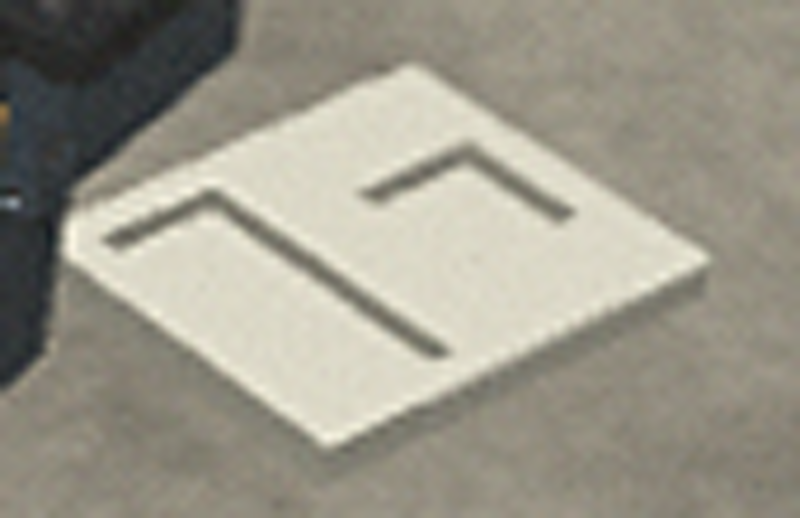

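The bottle is the blue-capped one at scene pixel (281,207). The look-alikes are red (255,192) and orange (281,236), and both stay untouched. The tall vial is at (303,168), the pot at (195,239), and the dish at (332,133), partly behind the gripper. The broad tray's slot is at its lower left in the picture (-y world side) and the square pocket is at upper right. I'll start with the vial.

Emit:
send_rows([
  [[0,0,-0.092,-0.173,0.079,0,-1],[0,0,-0.091,-0.173,0.079,0,-1],[0,0,0,-0.173,0.079,0,-1],[0,0,0,-0.173,0.079,0,-1],[0,0,0,0,0,0,-1],[0,0,0,0,0,0,-1]],
])

```text
time_s: 1.5
ee_pos: [436.8, 63.4, 178.9]
ee_rot: [179.9, -0.0, 73.6]
force: [0.1, -0.2, -0.1]
gripper_width: 91.3
gripper_force: 0.0
```

Run:
```python
from h import *
st=env.state(); p,d=optics.grab_frame("wrist"); C=cam("wrist",st)
print(st["time_s"],st["ee_pos"],st["ee_rot"],(-C[2].T@C[3]).round(),C[0][0,0])
X,u,v=cloud(C,d)
m=(np.hypot(X[:,0]-436,X[:,1]-63)<25)&(abs(X[:,2]-65)<5); Q=X[m]; print(m.sum(),np.median(Q,0),circ(Q[:,:2],13))
cv2.imwrite("pics/w1.png",p[:,:,::-1])
```

```text
1.5 [436.81513491  63.40695284 178.93716412] [ 1.79888159e+02 -2.96419513e-02  7.35893433e+01] [458. 138. 384.] 350.6174017298993
577 [436.17390575  66.5427477   63.91827976] (array([436.11428833,  65.84287262]), 12.95160961151123)
```

View pics/w1.png

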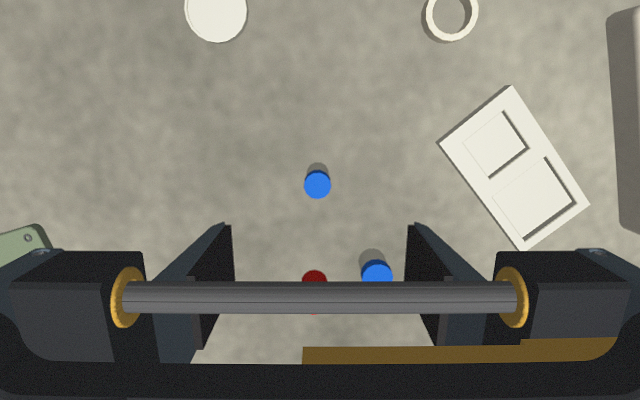

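Emit:
send_rows([
  [[0,0,0,0,0.007,-0.18,-1],[0,0,0,0,0,-0.18,-1],[0,0,0,0,0,-0.18,-1],[0,0,0,0,0,-0.18,-1],[0,0,0,0,0,0,1],[0,0,0,0,0,0,1],[0,0,0,0,0,0,1],[0,0,0,0,0,0,1],[0,0,0,0,0,0,1],[0,0,0,0,0,0,1],[0,0,0,0,0,0,1]],
], grip_force=15)

```text
time_s: 2.65
ee_pos: [436.8, 64.6, 34.8]
ee_rot: [179.9, -0.0, 73.5]
force: [-0.5, 0.6, 0.4]
gripper_width: 38.0
gripper_force: 0.0
```

```bash
cat >> h.py <<'E'
def tray(C,p,d,c0,L,yaw0,z=14):
    """fit rect L=(lx,ly) at c0,yaw0 (deg) to white pixels cast on plane z"""
    px=(p.min(2)>150)&(d>0)
    X,u,v=cloud(C,d,px)
    m=(np.hypot(X[:,0]-c0[0],X[:,1]-c0[1])<np.hypot(*L)/2+15)&(X[:,2]<22)&(X[:,2]>3)
    M=np.zeros(p.shape[:2],np.uint8); M[v[m],u[m]]=255
    n,l,s,_=cv2.connectedComponentsWithStats(cv2.morphologyEx(M,cv2.MORPH_CLOSE,np.ones((7,7))))
    k=1+np.argmax(s[1:,4]); cs=cv2.findContours((l==k).astype(np.uint8),0,2)[0]
    c=max(cs,key=cv2.contourArea).reshape(-1,2)
    P=onplane(C,c,z)[:,:2]; (a,b),wh,ang=cv2.minAreaRect(P.astype(np.float32))
    return np.round([a,b,*wh,ang],1)
E
python3 - <<'E'
from h import *
p=cv2.imread("pics/w1.png")[:,:,::-1]
import workcell
st=dict(ee_pos=[436.8,63.4,178.9],ee_rot=[179.89,-.03,73.59]); C=cam("wrist",st)
d=np.ones((400,640),np.float32)  # plane cast instead
K=onplane(C,np.indices((400,640))[::-1].reshape(2,-1).T,14)
dep=((K@C[2].T)+C[3])[:,2].reshape(400,640).astype(np.float32)
print(tray(C,p,dep,(645,5),(92,168),24))
E
```

```text
[645.    8.6 214.3 214.   89.6]
```

Emit:
send_rows([
  [[0,0,0,0,0,0,1],[0,0,0,0,0,0,1],[0,0,0,0,0,0,1],[0,0,0,0,0,0.2,1],[0,0,0,0,0,0.2,1],[0,0,0,0.078,0.188,0.1,1],[0,0,0,0.078,0.188,0,1],[0,0,0,0.078,0.188,0,1],[0,0,0,0.078,0.188,0,1],[0,0,0,0.078,0.188,0,1],[0,0,0,0.078,0.188,0,1],[0,0,0,0,0,0,1]],
])

```text
time_s: 3.85
ee_pos: [531.8, 294.6, 133.5]
ee_rot: [180.0, -0.1, 73.7]
force: [0.1, -0.6, 0.0]
gripper_width: 0.6
gripper_force: 0.0
```

Run:
```python
from h import *
st=env.state(); p,d=optics.grab_frame("wrist"); C=cam("wrist",st)
cv2.imwrite("pics/w2.png",p[:,:,::-1]); np.save("w2d.npy",d)
print(st["ee_pos"],st["ee_rot"],st["gripper_width"],st["gripper_force"])
for s in optics.silhouettes("wrist","broad_tray")[:2]:
    c=max(cv2.findContours(s["mask"].astype(np.uint8),0,2)[0],key=cv2.contourArea).reshape(-1,2)
    P=onplane(C,c,14)[:,:2]; print(s["conf"],s["at"],cv2.minAreaRect(P.astype(np.float32)))
```

```text
[531.75946571 294.55319384 133.53749232] [ 1.79964826e+02 -1.30973139e-01  7.37216634e+01] 0.5813606527820354 0.0
0.93 [307.9, 114.1] ((538.7410888671875, 355.7105712890625), (150.15972900390625, 125.53343963623047), 73.60689544677734)
```

View pics/w2.png

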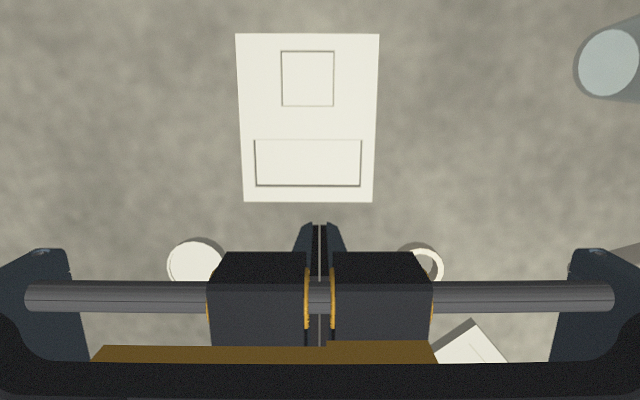

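The gripper closed empty, so I'll find the vial again.

Run:
```python
from h import *
for n in ("scene","side"):
    p,d=optics.grab_frame(n); C=cam(n); cv2.imwrite(f"pics/{n}2.png",p[:,:,::-1])
    for s in optics.silhouettes(n,"tall_vial")[:3]:
        X,u,v=cloud(C,d,s["mask"]); print(n,round(s["conf"],2),np.round(s["at"]),np.median(X,0).round(),np.percentile(X,[2,98],axis=0).round().tolist())
```

```text
scene 0.8 [303. 169.] [441.  57.  43.] [[425.0, 52.0, 4.0], [449.0, 74.0, 68.0]]
side 0.51 [295. 193.] [435.  59.  35.] [[423.0, 51.0, -0.0], [451.0, 165.0, 68.0]]
```

View pics/scene2.png

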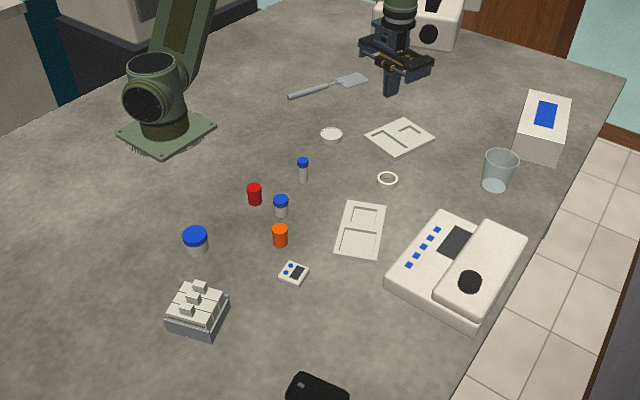

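The vial is still standing at (303,169), undisturbed. The lift came before the fingers had finished closing. I'll go back and check the grip before lifting.

Emit:
send_rows([
  [[0,0,0,-0.079,-0.191,0,-0.2],[0,0,0,-0.079,-0.191,0,-0.2],[0,0,0,-0.079,-0.191,0,-0.2],[0,0,0,-0.079,-0.191,0,-0.2],[0,0,0,-0.079,-0.191,0,-0.2],[0,0,0,-0.08,-0.193,0,-0.2],[0,0,0,0,0,0,-0.2],[0,0,0,0,0,-0.164,-0.2],[0,0,0,0,0,-0.164,-0.2],[0,0,0,0,0,-0.164,-0.2],[0,0,0,0,0,0,-0.2],[0,0,0,0,0,0,-0.2]],
])

```text
time_s: 5.35
ee_pos: [435.5, 60.7, 36.5]
ee_rot: [180.0, -0.0, 73.5]
force: [-0.0, 0.3, 0.5]
gripper_width: 54.6
gripper_force: 0.0
```

Emit:
send_rows([
  [[0,0,0,0,0,0,1],[0,0,0,0,0,0,1],[0,0,0,0,0,0,1],[0,0,0,0,0,0,1],[0,0,0,0,0,0,1],[0,0,0,0,0,0,1],[0,0,0,0,0,0,1],[0,0,0,0,0,0,1],[0,0,0,0,0,0,1],[0,0,0,0,0,0,1]],
], grip_force=20)

```text
time_s: 6.35
ee_pos: [435.2, 60.6, 35.9]
ee_rot: [-180.0, 0.0, 73.5]
force: [0.9, -0.4, -0.3]
gripper_width: 0.2
gripper_force: 0.0
```

Run:
```python
from h import *
st=env.state(); p,d=optics.grab_frame("wrist"); C=cam("wrist",st)
cv2.imwrite("pics/w3.png",p[:,:,::-1])
print(np.array(optics.camera_info("wrist")["mount"]).round(3))
print(st["ee_pos"],proj(C,[st["ee_pos"],st["ee_pos"]+[0,0,19.]]), d[200:260:10,320])
```

```text
[[-1.00000e-03 -9.62000e-01 -2.73000e-01  7.75940e+01]
 [ 1.00000e+00 -1.00000e-03 -1.00000e-03  1.86000e-01]
 [ 1.00000e-03 -2.73000e-01  9.62000e-01 -2.05374e+02]
 [ 0.00000e+00  0.00000e+00  0.00000e+00  1.00000e+00]]
[435.2147128   60.59582551  35.92595489] [[319.07352372 230.6849021 ]
 [319.06059445 242.46097939]] [224.38072 199.29842   0.      189.70302 190.84482 191.23216]
```

View pics/w3.png

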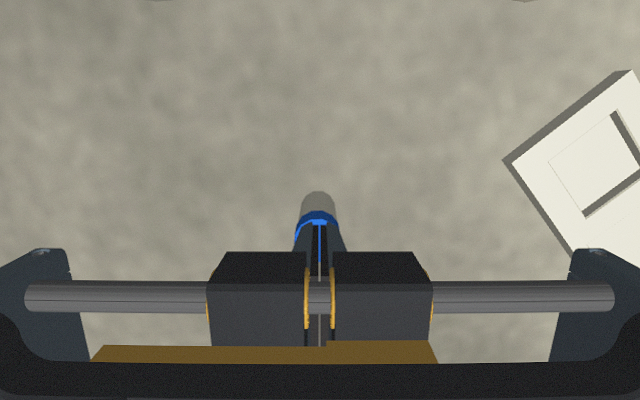

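Run:
```python
from h import *
st=env.state(); C=cam("wrist",st)
for y in (45,51,64,77,90): print(y,proj(C,[[435.5,y,65],[435.5,y,0]]).round().tolist())
w=cv2.imread("pics/w3.png")[180:270,270:370]
out=[cv2.resize(w,(400,360),interpolation=2)]
for n in ("side",):
    p,d=optics.grab_frame(n); C=cam(n); a=proj(C,[[435,64,50]])[0].astype(int); print(n,a)
    c=p[a[1]-36:a[1]+36,a[0]-40:a[0]+40,::-1]; out.append(cv2.resize(c,(400,360),interpolation=2))
cv2.imwrite("pics/c4.png",np.hstack(out)); print(env.state()["gripper_width"])
```

```text
45 [[328.0, 274.0], [326.0, 232.0]]
51 [[325.0, 265.0], [323.0, 225.0]]
64 [[318.0, 244.0], [318.0, 209.0]]
77 [[311.0, 222.0], [313.0, 192.0]]
90 [[304.0, 200.0], [308.0, 175.0]]
side [293 190]
0.30109376676922267
```

View pics/c4.png

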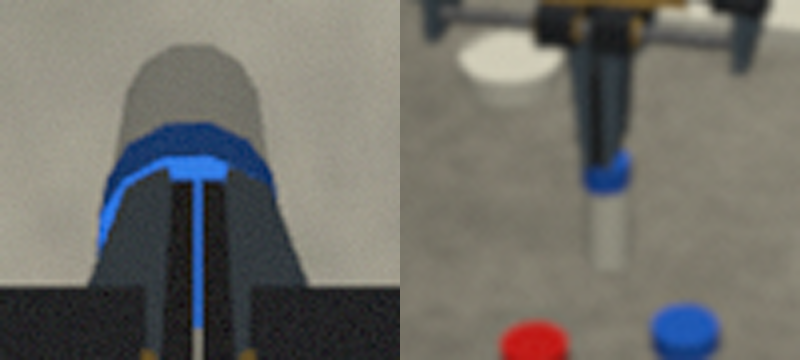

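Run:
```python
from h import *
st=env.state(); print(st["ee_pos"],st["force"],st["qpos"].round(2)); p,d=optics.grab_frame("wrist"); C=cam("wrist",st)
X,u,v=cloud(C,d); m=(v>50)&(v<150)&(u<400); print("table z",np.percentile(X[m,2],[5,50,95]))
for r in range(196,260,6): 
    for c in (309,):
        i=(u==c)&(v==r); print(r,c,X[i].round(1))
m=(np.hypot(X[:,0]-435,X[:,1]-64)<30)&(v<250)&(X[:,2]>20)&(p[v,u,2]>150)&(p[v,u,0]<100); print("cap",np.median(X[m],0),m.sum())
p,d=optics.grab_frame("side"); C=cam("side"); X,u,v=cloud(C,d)
for r in range(160,205,4): 
    i=(abs(u-291)<3)&(v==r); print(r,np.median(X[i],0).round(1),p[r,291])
```

```text
[435.22096137  60.59465851  35.95332147] [ 0.15166203  0.16217923 -0.51184432] [  6.43  15.02 118.34  -0.    46.63  22.9 ]
table z [-2.08566424 -0.92922845  0.20781888]
196 309 [[433.   77.2   9.5]]
202 309 [[433.5  77.4  25.4]]
208 309 [[433.9  77.4  38.9]]
214 309 [[434.6  78.4  54.2]]
220 309 [[434.9  78.2  64.3]]
226 309 [[435.5  79.2  76.9]]
232 309 [[435.8  79.2  85.4]]
238 309 [[435.9  78.9  92.4]]
244 309 [[436.3  79.3 100.5]]
250 309 [[436.2  78.7 105.6]]
256 309 [[436.5  78.9 112. ]]
cap [437.02222555  75.44632424  64.03115045] 188
160 [429.2  22.  169.2] [37 38 38]
164 [429.   23.6 156.9] [37 41 42]
168 [429.6  48.3 130.6] [40 43 44]
172 [429.   45.4 120.6] [30 34 36]
176 [428.7  45.9 108.1] [33 35 38]
180 [428.4  44.4  96.8] [31 35 37]
184 [428.1  47.9  82.6] [35 39 41]
188 [427.9  56.   64.8] [ 24  52 103]
192 [427.6  56.8  51.5] [ 73  83 114]
196 [427.3  59.1  36.8] [124 122 109]
200 [426.9  55.9  26.5] [124 122 109]
204 [426.5  60.1  10.3] [124 123 110]
```

```bash
python3 -c "
from h import *
print(env.grasp_offset,[a for a in dir(env) if a[0]!='_'])"
```

```text
18.8 ['Unreachable', 'grasp_offset', 'job_done', 'state']
```

Emit:
send_rows([
  [[0,0,0,0,0,0.05,-0.2],[0,0,0,0.005,0.022,0.05,-0.2],[0,0,0,0,0,0,-0.2],[0,0,0,0,0,0,-0.2],[0,0,0,0,0,0,-0.2],[0,0,0,0,0,0,-0.2],[0,0,0,0,0,0,-0.2],[0,0,0,0,0,0,-0.2]],
])

```text
time_s: 7.35
ee_pos: [436.1, 64.9, 55.8]
ee_rot: [-180.0, 0.0, 73.5]
force: [-0.0, -0.6, -0.6]
gripper_width: 54.7
gripper_force: 0.0
```

Emit:
send_rows([
  [[0,0,0,0,0,-0.05,-0.2],[0,0,0,0,0,-0.05,-0.2],[0,0,0,0,0,-0.05,-0.2],[0,0,0,0,0,-0.05,-0.2],[0,0,0,0,0,-0.04,-0.2],[0,0,0,0,0,0,1],[0,0,0,0,0,0,1],[0,0,0,0,0,0,1],[0,0,0,0,0,0,1],[0,0,0,0,0,0,1],[0,0,0,0,0,0,1],[0,0,0,0,0,0,1]],
])

```text
time_s: 8.55
ee_pos: [436.5, 65.0, 8.3]
ee_rot: [180.0, -0.0, 73.5]
force: [-0.6, -0.7, 2.3]
gripper_width: 25.4
gripper_force: 20.0
```

Emit:
send_rows([
  [[0,0,0,0,0,0.1,1],[0,0,0,0,0,0.2,1],[0,0,0,0.07,0.204,0.1,1],[0,0,0,0.07,0.204,0,1],[0,0,0,0.07,0.204,0,1],[0,0,0,0.07,0.204,0,1],[0,0,0,0.07,0.204,0,1],[0,0,0,0.07,0.204,0,1],[0,0,0,0.07,0.204,0,1],[0,0,0,0.07,0.204,0,1],[0,0,0,0,0,0,1],[0,0,0,0,0,0,1]],
])

```text
time_s: 9.75
ee_pos: [547.6, 391.6, 86.9]
ee_rot: [-179.9, 0.1, 73.6]
force: [-0.2, -0.1, -0.6]
gripper_width: 26.1
gripper_force: 20.0
```

Run:
```python
from h import *
st=env.state(); print(st["ee_pos"],st["gripper_width"])
p,d=optics.grab_frame("scene"); C=cam("scene"); X,u,v=cloud(C,d)
e=st["ee_pos"]; m=(np.hypot(X[:,0]-e[0],X[:,1]-e[1])<30)&(X[:,2]>60)
blue=m&(p[v,u,2].astype(int)>p[v,u,0]+60); print("blue z",np.percentile(X[blue,2],[2,50,98]),np.median(X[blue],0))
white=m&(p[v,u].min(1)>100)&~blue&(X[:,2]<e[2]+80); print("white",np.percentile(X[white,2],[2,50,98]),np.median(X[white],0))
a=proj(C,[e])[0].astype(int); c=p[a[1]-60:a[1]+30,a[0]-50:a[0]+50]; cv2.imwrite("pics/c5.png",cv2.resize(c,(700,630),interpolation=2)[:590,:,::-1])
```

```text
[547.59234702 391.60102485  86.89600948] 26.052273056434093
blue z [132.61133384 143.10159422 145.47567286] [543.11052981 381.06090157 143.10159422]
white [ 80.7526105  100.12238851 125.72503217] [548.45659381 382.02993076 100.12238851]
```

View pics/c5.png

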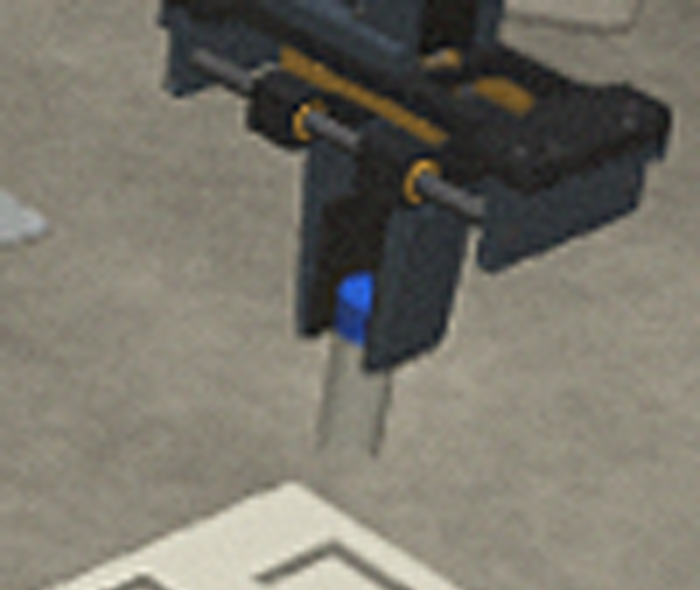

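Emit:
send_rows([
  [[0,0,0,0.005,0.002,-0.1,1],[0,0,0,0,0,-0.1,1],[0,0,0,0,0,-0.08,1],[0,0,0,0,0,-0.04,1],[0,0,0,0,0,-0.03,1],[0,0,0,0,0,-0.018,1],[0,0,0,0,0,0,1],[0,0,0,0,0,0,1],[0,0,0,0,0,0,1]],
])

```text
time_s: 10.7
ee_pos: [549.6, 392.1, 15.1]
ee_rot: [179.9, -0.1, 73.5]
force: [0.3, -0.0, 0.0]
gripper_width: 25.5
gripper_force: 20.0
```

Run:
```python
from h import *
for n in ("scene","side"):
    p,d=optics.grab_frame(n); C=cam(n)
    m=(p[:,:,2].astype(int)>p[:,:,0]+60)
    X,u,v=cloud(C,d,m); m=np.hypot(X[:,0]-549,X[:,1]-392)<35
    print(n,m.sum(),np.percentile(X[m,2],[2,50,98]),np.median(X[m],0))
```

```text
scene 192 [ 4.48966139 15.35002117 78.03345862] [551.82638865 384.81282347  15.35002117]
side 104 [ 5.38704955 17.99570852 76.16400823] [548.98300466 385.841733    17.99570852]
```

Emit:
send_rows([
  [[0,0,0,0,0,-0.006,1],[0,0,0,0,0,0,1],[0,0,0,0,0,0,-0.2],[0,0,0,0,0,0,-0.2],[0,0,0,0,0,0,-0.2],[0,0,0,0,0,0,-0.2],[0,0,0,0,0,0,-0.2],[0,0,0,0,0,0,-0.2],[0,0,0,0,0,0.2,-0.2],[0,0,0,0,0,0.25,-0.2]],
])

```text
time_s: 11.8
ee_pos: [547.4, 390.6, 101.2]
ee_rot: [-179.8, 0.3, 73.5]
force: [2.1, 0.6, -0.4]
gripper_width: 54.9
gripper_force: 0.0
```

Emit:
send_rows([
  [[0,0,0.09,-0.041,-0.224,0.05,-0.2],[0,0,0.09,-0.041,-0.224,0,-0.2],[0,0,0.09,-0.041,-0.224,0,-0.2],[0,0,0.09,-0.041,-0.224,0,-0.2],[0,0,0.09,-0.041,-0.224,0,-0.2],[0,0,0,-0.041,-0.224,0,-0.2],[0,0,0,-0.041,-0.224,0,-0.2],[0,0,0,-0.041,-0.224,0,-0.2],[0,0,0,-0.041,-0.224,0,-0.2],[0,0,0,-0.041,-0.224,0,-0.2],[0,0,0,0,0,0,-0.2],[0,0,0,0,0,0,-0.2]],
])

```text
time_s: 13.0
ee_pos: [467.2, -56.8, 113.4]
ee_rot: [180.0, -0.0, 113.9]
force: [1.0, 0.6, -0.3]
gripper_width: 54.6
gripper_force: 0.0
```

```bash
cat >> h.py <<'E'
def trayw(cname,C,name,L):
    for s in optics.silhouettes(cname,name)[:1]:
        c=max(cv2.findContours(s["mask"].astype(np.uint8),0,2)[0],key=cv2.contourArea).reshape(-1,2)
        P=onplane(C,c,14)[:,:2]; print(name,round(s["conf"],2),np.round(s["at"]),cv2.minAreaRect(P.astype(np.float32)))
def topc(C,p,d,c0,r,zt):
    X,u,v=cloud(C,d); m=(np.hypot(X[:,0]-c0[0],X[:,1]-c0[1])<r+12)&(abs(X[:,2]-zt)<5); Q=X[m]
    if len(Q)<10: print("none"); return
    print(m.sum(),np.median(Q,0).round(1),circ(Q[:,:2],r),p[v[m],u[m]].mean(0).round())
E
python3 - <<'E'
from h import *
st=env.state(); p,d=optics.grab_frame("wrist"); C=cam("wrist",st); cv2.imwrite("pics/w6.png",p[:,:,::-1])
print(st["time_s"],st["ee_pos"],st["ee_rot"],st["gripper_width"])
topc(C,p,d,(468,-56),17,46); trayw("wrist",C,"narrow_tray",0)
p,d=optics.grab_frame("scene"); C=cam("scene"); topc(C,p,d,(549,392),13,70)
p,d=optics.grab_frame("side"); C=cam("side"); topc(C,p,d,(549,392),13,70)
# tip heights of open fingers from side view
X,u,v=cloud(C,d); e=st["ee_pos"]
m=(np.hypot(X[:,0]-e[0],X[:,1]-e[1])<55)&(X[:,2]>75); print("tip z",np.percentile(X[m,2],[0.5,1,2,5])-e[2])
E
```

```text
13.0 [467.18678619 -56.76793443 113.36397329] [ 1.79955196e+02 -1.34785587e-02  1.13873329e+02] 54.602888901794564
1312 [467.1 -53.8  44.9] (array([467.31048584, -54.51676941]), 16.925535202026367) [ 51. 123. 224.]
narrow_tray 0.96 [523. 184.] ((639.1170043945312, 7.8916015625), (98.38873291015625, 157.58984375), 24.138051986694336)
59 [549.2 389.6  71.3] (array([546.7600708, 390.7326355]), 14.10745906829834) [ 56.  93. 179.]
17 [548.2 392.9  71.3] (array([550.44763184, 391.49456787]), 12.494606971740723) [ 50.  88. 156.]
tip z [41.08165977 44.87815319 51.80507728 70.12573391]
```

Emit:
send_rows([
  [[0,0,0,0,0.009,-0.2,-0.2],[0,0,0,0,0,-0.2,-0.2],[0,0,0,0,0,-0.15,-0.2],[0,0,0,0,0,-0.06,-0.2],[0,0,0,0,0,-0.03,-0.2],[0,0,0,0,0,0,-0.2],[0,0,0,0,0,0,1],[0,0,0,0,0,0,1],[0,0,0,0,0,0,1],[0,0,0,0,0,0,1],[0,0,0,0,0,0,1],[0,0,0,0,0,0,1]],
])

```text
time_s: 14.4
ee_pos: [467.8, -54.4, -14.0]
ee_rot: [179.9, 0.0, 114.0]
force: [-1.1, 0.5, 5.5]
gripper_width: 33.6
gripper_force: 20.0
```

Run:
```python
from h import *
p,d=optics.grab_frame("side"); C=cam("side"); a=proj(C,[[467,-55,30]])[0].astype(int)
c=p[a[1]-40:a[1]+35,a[0]-50:a[0]+50,::-1]; cv2.imwrite("pics/c6.png",cv2.resize(c,(780,585),interpolation=2))
p,d=optics.grab_frame("scene"); C=cam("scene"); trayw("scene",C,"narrow_tray",0); C=cam("side"); trayw("side",C,"narrow_tray",0)
```

```text
narrow_tray 0.56 [362. 231.] ((647.184814453125, -0.665252685546875), (96.39119720458984, 185.58993530273438), 24.277063369750977)
narrow_tray 0.75 [374. 211.] ((643.48779296875, -0.7014312744140625), (102.43492126464844, 182.95037841796875), 23.259571075439453)
```

View pics/c6.png

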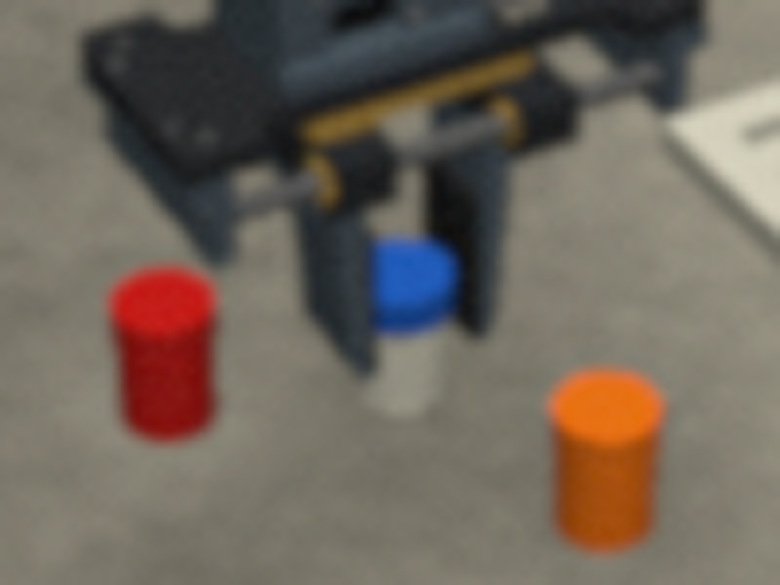

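Emit:
send_rows([
  [[0,0,0,0,0,0.1,1],[0,0,0,0,0,0.2,1],[0,0,0,0,0,0.2,1],[0,0,0,0.207,-0.01,0.05,1],[0,0,0,0.207,-0.01,0,1],[0,0,0,0.207,-0.01,0,1],[0,0,0,0.207,-0.01,0,1],[0,0,0,0.207,-0.01,0,1],[0,0,0,0,0,0,1],[0,0,0,0,0,0,1]],
])

```text
time_s: 15.6
ee_pos: [673.8, -64.4, 93.9]
ee_rot: [-179.9, -0.1, 114.0]
force: [-0.1, 1.3, -0.8]
gripper_width: 33.7
gripper_force: 20.0
```

Run:
```python
from h import *
st=env.state(); p,d=optics.grab_frame("wrist"); C=cam("wrist",st); cv2.imwrite("pics/w7.png",p[:,:,::-1])
print(st["ee_pos"],st["ee_rot"],st["gripper_width"]); trayw("wrist",C,"narrow_tray",0)
```

```text
[673.79771279 -64.42859482  93.85671615] [-1.79879358e+02 -6.73760064e-02  1.14029969e+02] 33.66077945040289
narrow_tray 0.92 [320.  97.] ((646.1307373046875, 1.1751937866210938), (91.85852813720703, 158.12881469726562), 23.969511032104492)
```

View pics/w7.png

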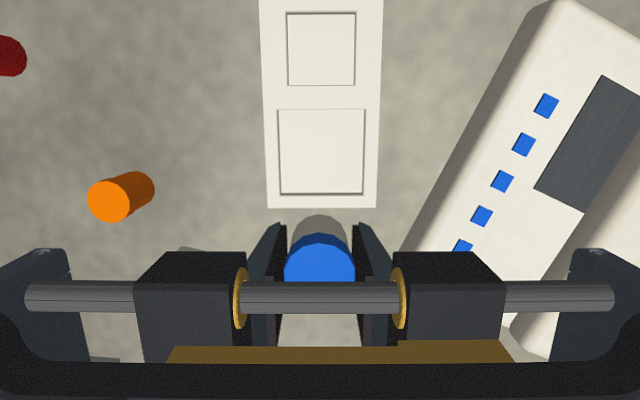

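Run:
```python
from h import *
C=cam("wrist",env.state())
print(onplane(C,[(287,13),(355,13),(355,85),(287,85)],14).mean(0), onplane(C,[(279,109),(365,109),(365,194),(279,194)],14).mean(0))
d=np.load("scene_d.npy"); X,u,v=cloud(cam("scene"),d)
a=np.deg2rad(24.); L=(X[:,:2]-[644.1,5.7])@np.array([[np.cos(a),-np.sin(a)],[np.sin(a),np.cos(a)]])
for zl in (15,40,60,80,100):
    m=(X[:,2]>zl)&(abs(L[:,1])<110)&(L[:,0]>30)&(L[:,0]<250)
    print(zl,m.sum(),[ (y,np.percentile(L[m&(abs(L[:,1]-y)<12),0],2).round() if (m&(abs(L[:,1]-y)<12)).sum()>5 else None) for y in (-75,-38,0,42)])
```

```text
[627.14941261  42.13065418  14.        ] [659.89611356 -29.32738585  14.        ]
15 3790 [(-75, np.float64(40.0)), (-38, np.float64(44.0)), (0, np.float64(38.0)), (42, np.float64(34.0))]
40 3632 [(-75, np.float64(100.0)), (-38, np.float64(113.0)), (0, np.float64(129.0)), (42, np.float64(147.0))]
60 825 [(-75, np.float64(203.0)), (-38, np.float64(219.0)), (0, np.float64(233.0)), (42, None)]
80 2 [(-75, None), (-38, None), (0, None), (42, None)]
100 0 [(-75, None), (-38, None), (0, None), (42, None)]
```

Emit:
send_rows([
  [[0,0,0,-0.078,0.179,0,1],[0,0,0,-0.078,0.179,0,1],[0,0,0,-0.078,0.179,0,1],[0,0,0,0,0,0,1],[0,0,0,0,0,-0.15,1],[0,0,0,0,0,-0.15,1],[0,0,0,0,0,-0.1,1],[0,0,0,0,0,-0.06,1],[0,0,0,0,0,-0.03,1],[0,0,0,0,0,0,1],[0,0,0,0,0,0,1],[0,0,0,0,0,0,1]],
])

```text
time_s: 16.9
ee_pos: [628.3, 43.0, -1.6]
ee_rot: [179.9, 0.1, 114.0]
force: [0.1, -0.6, 0.2]
gripper_width: 33.1
gripper_force: 20.0
```

Emit:
send_rows([
  [[0,0,0,-0.005,0,-0.02,1],[0,0,0,0,0,-0.014,1],[0,0,0,0,0,0,1],[0,0,0,0,0,0,-0.2],[0,0,0,0,0,0,-0.2],[0,0,0,0,0,0,-0.2],[0,0,0,0,0,0,-0.2],[0,0,0,0,0,0,-0.2],[0,0,0,0,0,0.1,-0.2],[0,0,0,0,0,0.2,-0.2],[0,0,0,0,0,0.2,-0.2]],
])

```text
time_s: 18.0
ee_pos: [625.7, 43.0, 90.7]
ee_rot: [-179.9, -0.0, 114.0]
force: [1.4, -1.2, 0.2]
gripper_width: 54.8
gripper_force: 0.0
```

Emit:
send_rows([
  [[0,0,0,-0.13,-0.161,0,-0.7],[0,0,0,-0.13,-0.161,0,-0.7],[0,0,0,-0.13,-0.161,0,-0.7],[0,0,0,-0.13,-0.161,0,-0.7],[0,0,0,-0.13,-0.161,0,-0.7],[0,0,0,-0.13,-0.161,0,-0.7],[0,0,0,-0.13,-0.161,0,-0.7],[0,0,0,-0.13,-0.161,0,-0.7],[0,0,0,-0.13,-0.161,0,-0.7],[0,0,0,0,0,0,-0.7],[0,0,0,0,0,0,-0.7],[0,0,0,0,0,0,-0.7]],
])

```text
time_s: 19.2
ee_pos: [393.0, -246.3, 90.4]
ee_rot: [180.0, 0.0, 114.1]
force: [1.0, 0.5, 0.4]
gripper_width: 77.7
gripper_force: 0.0
```

Run:
```python
from h import *
st=env.state(); p,d=optics.grab_frame("wrist"); C=cam("wrist",st)
print(st["time_s"],st["ee_pos"],st["ee_rot"],st["gripper_width"])
topc(C,p,d,(394,-247),26,45)
for n in ("scene","side"):
    p,d=optics.grab_frame(n); C=cam(n); topc(C,p,d,(627,43),17,51)
```

```text
19.2 [ 393.02456294 -246.29555381   90.43298827] [1.79965298e+02 9.19570476e-04 1.14057168e+02] 77.71620893581158
3545 [ 392.5 -244.2   43.9] (array([ 392.92764282, -245.43704224]), 26.0544490814209) [ 61. 148. 241.]
154 [627.5  39.3  51.3] (array([627.31573486,  40.53369522]), 19.22881507873535) [ 50.  92. 188.]
93 [626.4  38.9  51.5] (array([628.09716797,  40.93132782]), 18.23685073852539) [ 49.  93. 171.]
```

Emit:
send_rows([
  [[0,0,0,0,0.002,-0.2,-0.7],[0,0,0,0,0,-0.2,-0.7],[0,0,0,0,0,-0.08,-0.7],[0,0,0,0,0,-0.045,-0.7],[0,0,0,0,0,0,-0.7],[0,0,0,0,0,0,1],[0,0,0,0,0,0,1],[0,0,0,0,0,0,1],[0,0,0,0,0,0,1],[0,0,0,0,0,0,1],[0,0,0,0,0,0,1],[0,0,0,0,0,0,1]],
], grip_force=25)

```text
time_s: 20.55
ee_pos: [393.0, -246.8, -13.8]
ee_rot: [179.9, 0.1, 114.0]
force: [-1.0, -0.5, 6.5]
gripper_width: 51.5
gripper_force: 25.0
```

Emit:
send_rows([
  [[0,0,0,0,0,0.1,1],[0,0,0,0,0,0.2,1],[0,0,0,0,0,0.2,1],[0,0,0,0.167,0.136,0,1],[0,0,0,0.167,0.136,0,1],[0,0,0,0.167,0.136,0,1],[0,0,0,0.167,0.136,0,1],[0,0,0,0.167,0.136,0,1],[0,0,0,0.167,0.136,0,1],[0,0,0,0.167,0.136,0,1],[0,0,0,0.167,0.136,0,1],[0,0,0,0,0,0,1]],
])

```text
time_s: 21.75
ee_pos: [663.2, -25.2, 84.4]
ee_rot: [179.8, -0.0, 114.2]
force: [-1.0, -0.8, -1.1]
gripper_width: 51.4
gripper_force: 25.0
```

Emit:
send_rows([
  [[0,0,0,0,0,0,1],[0,0,0,0,0,0,1],[0,0,0,0,0,-0.15,1],[0,0,0,0,0,-0.15,1],[0,0,0,0,0,-0.08,1],[0,0,0,0,0,0,1],[0,0,0,0,0,0,1]],
])

```text
time_s: 22.45
ee_pos: [659.3, -29.7, 10.0]
ee_rot: [180.0, 0.0, 114.0]
force: [0.4, 0.1, -0.0]
gripper_width: 51.5
gripper_force: 25.0
```

Emit:
send_rows([
  [[0,0,0,0,0,-0.06,1],[0,0,0,0,0,-0.03,1],[0,0,0,0,0,0,1],[0,0,0,0,0,0,1],[0,0,0,0,0,0,-0.5],[0,0,0,0,0,0,-0.5],[0,0,0,0,0,0,-0.5],[0,0,0,0,0,0,-0.5],[0,0,0,0,0,0,-0.5],[0,0,0,0,0,0.1,-0.5],[0,0,0,0,0,0.2,-0.5],[0,0,0,0,0,0.2,-0.5]],
])

```text
time_s: 23.65
ee_pos: [658.9, -28.7, 91.7]
ee_rot: [-179.9, -0.1, 114.0]
force: [1.3, -0.2, 0.2]
gripper_width: 68.2
gripper_force: 0.0
```

Emit:
send_rows([
  [[0,0,0,-0.15,0.153,0,-1],[0,0,0,-0.15,0.153,0,-1],[0,0,0,-0.15,0.153,0,-1],[0,0,0,-0.15,0.153,0,-1],[0,0,0,-0.15,0.153,0,-1],[0,0,0,-0.15,0.153,0,-1],[0,0,0,-0.15,0.153,0,-1],[0,0,0,-0.15,0.153,0,-1],[0,0,0,-0.15,0.153,0,-1],[0,0,0,0,0,0,-1],[0,0,0,0,0,0,-1],[0,0,0,0,0,0,-1]],
])

```text
time_s: 24.85
ee_pos: [390.5, 246.2, 91.5]
ee_rot: [179.9, 0.0, 114.0]
force: [0.2, 0.6, -0.1]
gripper_width: 90.7
gripper_force: 0.0
```

Run:
```python
from h import *
st=env.state(); p,d=optics.grab_frame("wrist"); C=cam("wrist",st)
print(st["time_s"],st["ee_pos"],st["ee_rot"],st["gripper_width"])
topc(C,p,d,(388,247.5),30,18)
for n in ("scene","side"):
    p,d=optics.grab_frame(n); C=cam(n); topc(C,p,d,(627,43),17,51); topc(C,p,d,(659,-29),26,50)
```

```text
24.85 [390.47872655 246.23519557  91.53207706] [1.79949100e+02 2.00602133e-02 1.14001727e+02] 90.74999796193178
3982 [388.  249.9  15.6] (array([388.37060547, 249.21936035]), 30.05976104736328) [236. 235. 224.]
154 [628.2  39.7  51.4] (array([626.04754639,  39.8842659 ]), 18.929462432861328) [ 46.  87. 182.]
392 [660.3 -31.1  50.6] (array([658.71081543, -30.03370667]), 27.077518463134766) [ 47.  90. 188.]
94 [626.4  37.9  52.4] (array([626.65490723,  39.76473999]), 18.042768478393555) [ 44.  86. 162.]
233 [658.9 -31.5  51.1] (array([659.61120605, -29.0514431 ]), 27.30648422241211) [ 43.  88. 167.]
```

Emit:
send_rows([
  [[0,0,0,-0.01,0.011,-0.2,-1],[0,0,0,0,0,-0.2,-1],[0,0,0,0,0,-0.1,-1],[0,0,0,0,0,-0.05,-1],[0,0,0,0,0,-0.035,-1],[0,0,0,0,0,0,-1],[0,0,0,0,0,0,-1],[0,0,0,0,0,0,-1]],
])

```text
time_s: 25.8
ee_pos: [388.5, 249.3, -24.7]
ee_rot: [179.9, -0.0, 114.0]
force: [-0.4, -0.4, -0.3]
gripper_width: 91.1
gripper_force: 0.0
```

Run:
```python
from h import *
p,d=optics.grab_frame("side"); C=cam("side"); a=proj(C,[[388,248,20]])[0].astype(int); print(a, env.state()["force"])
c=p[a[1]-40:a[1]+35,a[0]-50:a[0]+50,::-1]; cv2.imwrite("pics/c8.png",cv2.resize(c,(780,585),interpolation=2))
```

```text
[274 164] [-0.3902592   0.27854915  0.08252805]
```

View pics/c8.png

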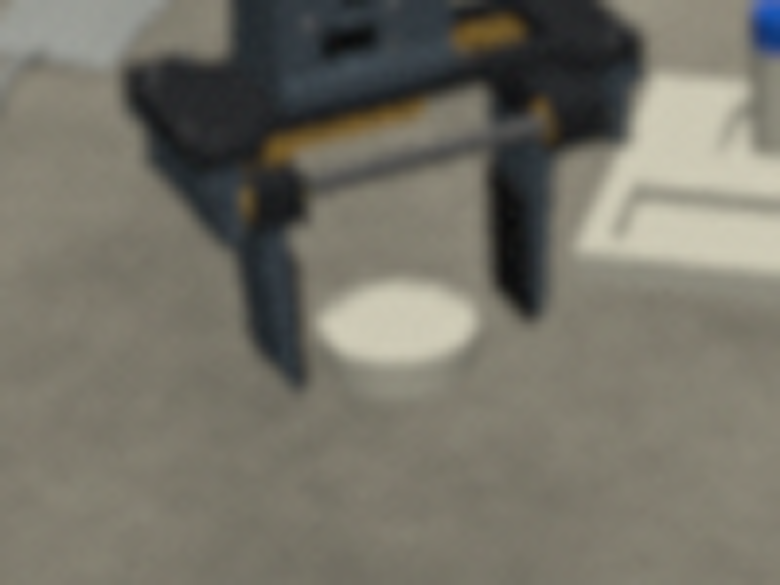

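The picture shows the fingers straddling the dish at crop (400,330), with the tips a few mm above the table. Next I'll close.

Emit:
send_rows([
  [[0,0,0,0,0,-0.005,-1],[0,0,0,0,0,0,1],[0,0,0,0,0,0,1],[0,0,0,0,0,0,1],[0,0,0,0,0,0,1],[0,0,0,0,0,0,1],[0,0,0,0,0,0,1],[0,0,0,0,0,0,1],[0,0,0,0,0,0,1],[0,0,0,0,0,0,1],[0,0,0,0,0,0,1]],
], grip_force=15)

```text
time_s: 26.95
ee_pos: [387.6, 248.8, -26.6]
ee_rot: [180.0, -0.0, 114.0]
force: [0.3, 0.9, 0.3]
gripper_width: 59.4
gripper_force: 15.0
```

Emit:
send_rows([
  [[0,0,0,0,0,0.1,1],[0,0,0,0,0,0.2,1],[0,0,0,0,0,0.25,1],[0,0,0,0.151,-0.155,0,1],[0,0,0,0.151,-0.155,0,1],[0,0,0,0.151,-0.155,0,1],[0,0,0,0.151,-0.155,0,1],[0,0,0,0.151,-0.155,0,1],[0,0,0,0.151,-0.155,0,1],[0,0,0,0.151,-0.155,0,1],[0,0,0,0.151,-0.155,0,1],[0,0,0,0.151,-0.155,0,1]],
])

```text
time_s: 28.15
ee_pos: [660.2, -31.7, 83.0]
ee_rot: [-180.0, -0.0, 114.0]
force: [1.2, 0.6, -0.5]
gripper_width: 59.3
gripper_force: 15.0
```

Emit:
send_rows([
  [[0,0,0,0,0,0,1],[0,0,0,0,0,0,1],[0,0,0,0,0,0,1],[0,0,0,0,0,-0.15,1],[0,0,0,0,0,-0.08,1],[0,0,0,0,0,0,1],[0,0,0,0,0,0,1]],
])

```text
time_s: 28.85
ee_pos: [659.1, -29.2, 37.9]
ee_rot: [180.0, -0.0, 114.1]
force: [0.3, -0.1, 0.5]
gripper_width: 59.7
gripper_force: 15.0
```

Run:
```python
from h import *
st=env.state(); e=st["ee_pos"]; print(e,st["gripper_width"])
for n in ("scene","side"):
    p,d=optics.grab_frame(n); C=cam(n); X,u,v=cloud(C,d)
    m=(np.hypot(X[:,0]-659,X[:,1]+29)<36)
    w=m&(p[v,u].min(1)>140)&(X[:,2]>58); print(n,w.sum(),np.median(X[w],0).round(1),np.percentile(X[w,2],[5,95]),circ(X[w][:,:2],30))
```

```text
[659.06350036 -29.22201975  37.92409414] 59.71700497337606
scene 487 [659.1 -29.8  82.1] [79.94534859 84.69944244] (array([658.07952881, -30.02199936]), 31.6745662689209)
side 210 [666.2 -32.4  83.3] [80.85375481 85.78285561] (array([661.08361816, -29.75035667]), 33.23436737060547)
```

Emit:
send_rows([
  [[0,0,0,0,0,-0.05,1],[0,0,0,0,0,-0.021,1],[0,0,0,0,0,0,1],[0,0,0,0,0,0,1],[0,0,0,0,0,0,-0.7],[0,0,0,0,0,0,-0.7],[0,0,0,0,0,0,-0.7],[0,0,0,0,0,0,-0.7],[0,0,0,0,0,0,-0.7],[0,0,0,0,0,0.1,-0.7],[0,0,0,0,0,0.2,-0.7],[0,0,0,0,0,0.05,-0.7]],
])

```text
time_s: 30.15
ee_pos: [662.2, -30.4, 97.6]
ee_rot: [179.6, 0.2, 114.0]
force: [1.2, -0.9, 0.2]
gripper_width: 77.3
gripper_force: 0.0
```

Emit:
send_rows([
  [[0,0,-0.048,-0.081,-0.213,0,-0.4],[0,0,0,-0.081,-0.213,0,-0.4],[0,0,0,-0.081,-0.213,0,-0.4],[0,0,0,-0.081,-0.213,0,-0.4],[0,0,0,-0.081,-0.213,0,-0.4],[0,0,0,-0.081,-0.213,0,-0.4],[0,0,0,-0.081,-0.213,0,-0.4],[0,0,0,-0.081,-0.213,0,-0.4],[0,0,0,0,0,0,-0.4],[0,0,0,0,0,0,-0.4],[0,0,0,0,0,0,-0.4]],
])

```text
time_s: 31.25
ee_pos: [530.0, -369.9, 92.9]
ee_rot: [180.0, -0.1, 109.7]
force: [0.9, 0.4, 0.1]
gripper_width: 64.0
gripper_force: 0.0
```

Run:
```python
from h import *
from scipy.cluster.vq import kmeans2
st=env.state(); p,d=optics.grab_frame("wrist"); C=cam("wrist",st); cv2.imwrite("pics/w9.png",p[:,:,::-1])
print(st["time_s"],st["ee_pos"],st["ee_rot"],st["gripper_width"])
X,u,v=cloud(C,d); m=np.all((X[:,:2]>(470,-440))&(X[:,:2]<(590,-310)),axis=1)&(p[v,u].min(1)>150)
Q=X[m&(X[:,2]>72)&(X[:,2]<84)]; ce,l=kmeans2(Q[:,:2],3,seed=1,minit='++'); print(len(Q),ce.round(1),np.median(Q[:,2]))
for i in range(3): print(cv2.minAreaRect(Q[l==i,:2].astype(np.float32)))
Q=X[m&(X[:,2]>49)&(X[:,2]<62)]; print(cv2.minAreaRect(Q[:,:2].astype(np.float32)),np.median(Q[:,2]))
for n in ("scene","side"):
    p,d=optics.grab_frame(n); C=cam(n); topc(C,p,d,(659,-29),30,68)
```

```text
31.25 [ 530.00458944 -369.92071059   92.89291042] [ 1.79994272e+02 -5.33662308e-02  1.09742527e+02] 64.04570695372932
2111 [[ 519.4 -343.2]
 [ 537.  -390.8]
 [ 528.2 -367.1]] 76.90471992718983
((519.26953125, -343.4088439941406), (23.537351608276367, 13.995257377624512), 20.087493896484375)
((537.0372924804688, -391.052734375), (23.69576644897461, 13.95361614227295), 21.128719329833984)
((528.2109375, -367.3082275390625), (23.508960723876953, 14.473450660705566), 19.843181610107422)
((528.0166625976562, -367.4385986328125), (79.55045318603516, 74.76704406738281), 20.39569091796875) 54.89601687668048
523 [660.3 -32.6  67.4] (array([659.60321045, -31.0275898 ]), 31.302898406982422) [214. 211. 194.]
155 [672.1 -35.4  68. ] (array([665.79833984, -31.35629272]), 29.658002853393555) [206. 203. 183.]
```

View pics/w9.png

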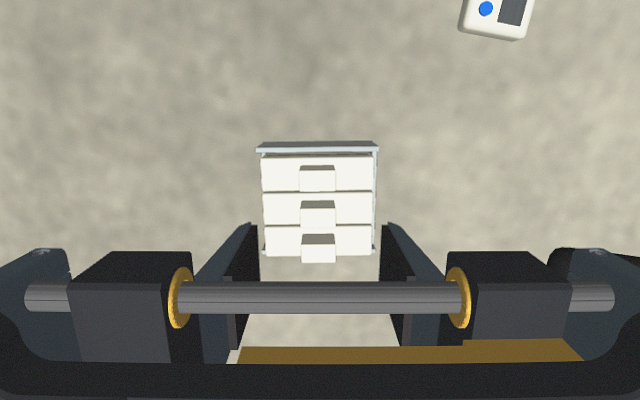

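Emit:
send_rows([
  [[0,0,0.003,-0.007,0.008,-0.1,-0.4],[0,0,0,0,0,-0.12,-0.4],[0,0,0,0,0,-0.07,-0.4],[0,0,0,0,0,-0.035,-0.4],[0,0,0,0,0,0,-0.4],[0,0,0,0,0,0,-0.4],[0,0,0,0,0,0,-0.4]],
])

```text
time_s: 32.1
ee_pos: [529.2, -369.9, 29.3]
ee_rot: [179.9, 0.1, 110.0]
force: [0.2, 0.2, 0.6]
gripper_width: 63.8
gripper_force: 0.0
```

Emit:
send_rows([
  [[0,0,0,0,0,0,1],[0,0,0,0,0,0,1],[0,0,0,0,0,0,1],[0,0,0,0,0,0,1],[0,0,0,0,0,0,1],[0,0,0,0,0,0,1],[0,0,0,0,0,0,1],[0,0,0,0,0,0,1],[0,0,0,0,0,0,1]],
], grip_force=30)

```text
time_s: 33.0
ee_pos: [528.5, -369.4, 28.2]
ee_rot: [180.0, 0.0, 110.0]
force: [0.7, -0.1, -0.9]
gripper_width: 23.8
gripper_force: 30.0
```

Emit:
send_rows([
  [[0,0,0,0,0,0.03,1],[0,0,0,0,0,0.04,1],[0,0,0,0,0,0.04,1],[0,0,0,0,0,0.05,1],[0,0,0,0,0,0.05,1],[0,0,0,0,0,0.06,1],[0,0,0,0,0,0.06,1],[0,0,0,0,0,0.06,1],[0,0,0,0,0,0.08,1],[0,0,0,0,0,0.08,1],[0,0,0,0,0,0,1]],
])

```text
time_s: 34.1
ee_pos: [529.8, -370.4, 141.3]
ee_rot: [179.8, 0.3, 110.0]
force: [-0.9, -0.3, -0.5]
gripper_width: 23.8
gripper_force: 30.0
```

Run:
```python
from h import *
p,d=optics.grab_frame("side"); cv2.imwrite("pics/s10.png",cv2.resize(p[200:380,240:480],(800,600))[:,:,::-1])
st=env.state(); print(st["ee_pos"],st["gripper_width"])
p,d=optics.grab_frame("wrist"); X,u,v=cloud(cam("wrist",st),d)
m=np.all((X[:,:2]>(470,-440))&(X[:,:2]<(590,-310)),axis=1)&(p[v,u].min(1)>120)
for lo,hi in ((70,84),(49,62)):
    Q=X[m&(X[:,2]>lo)&(X[:,2]<hi)]; print(len(Q),cv2.minAreaRect(Q[:,:2].astype(np.float32)) if len(Q)>4 else "")
```

```text
[ 529.10797236 -369.86550037  139.68868371] 23.40587925088925
546 ((519.7437744140625, -343.3117370605469), (23.569795608520508, 14.337969779968262), 21.38790512084961)
2061 ((519.140869140625, -343.3203125), (79.13029479980469, 24.072193145751953), 19.983139038085938)
```

View pics/s10.png

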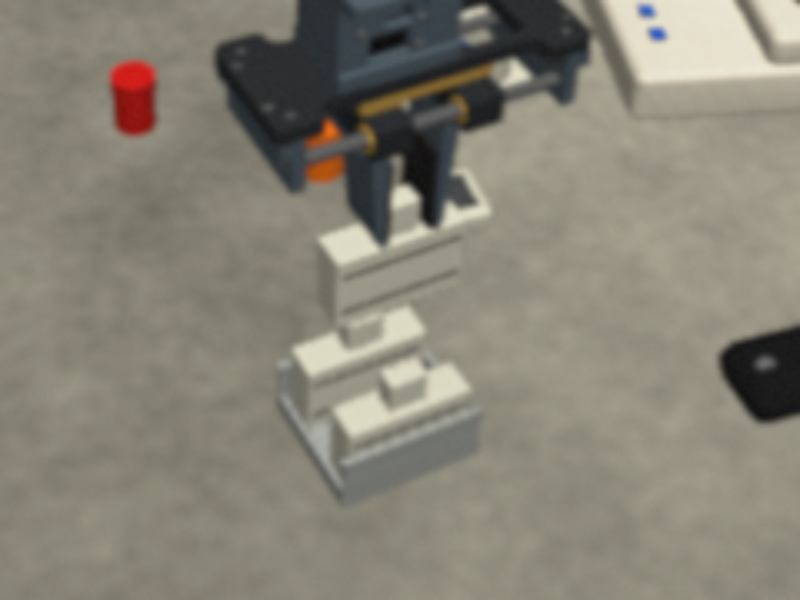

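Emit:
send_rows([
  [[0,0,0,0,0.1,0,1],[0,0,0,0,0.2,0,1],[0,0,-0.081,0,0.22,0,1],[0,0,-0.081,0,0.22,0,1],[0,0,-0.081,0,0.22,0,1],[0,0,-0.081,0,0.22,0,1],[0,0,-0.081,0,0.22,0,1],[0,0,0,0,0.22,0,1],[0,0,0,0,0.22,0,1],[0,0,0,0,0.22,0,1],[0,0,0,0,0.22,0,1],[0,0,0,0,0.22,0,1]],
])

```text
time_s: 35.4
ee_pos: [526.5, 133.0, 137.3]
ee_rot: [-179.9, 0.0, 73.6]
force: [0.6, 0.2, -1.0]
gripper_width: 23.8
gripper_force: 30.0
```

Emit:
send_rows([
  [[0,0,0,0,0.22,0,1],[0,0,0,0,0.22,0,1],[0,0,0,0,0.22,0,1],[0,0,0,0,0.15,0,1],[0,0,0,0,0.1,0,1],[0,0,0,0,0,0,1],[0,0,0,0,0,0,1],[0,0,0,0,0,0,1]],
])

```text
time_s: 36.2
ee_pos: [528.1, 311.1, 138.0]
ee_rot: [-180.0, 0.1, 73.5]
force: [-0.5, 0.5, -0.9]
gripper_width: 23.5
gripper_force: 30.0
```

Emit:
send_rows([
  [[0,0,0,0,0.038,-0.1,1],[0,0,0,0,0,-0.15,1],[0,0,0,0,0,-0.15,1],[0,0,0,0,0,-0.06,1],[0,0,0,0,0,0,1],[0,0,0,0,0,0,1]],
])

```text
time_s: 36.8
ee_pos: [529.4, 320.1, 47.3]
ee_rot: [179.9, -0.1, 73.5]
force: [-1.2, 0.7, -0.7]
gripper_width: 23.9
gripper_force: 30.0
```

Run:
```python
from h import *
st=env.state(); print(st["ee_pos"],st["ee_rot"]); p,d=optics.grab_frame("wrist"); C=cam("wrist",st); cv2.imwrite("pics/w11.png",p[:,:,::-1])
X,u,v=cloud(C,d); a=np.deg2rad(-16.4); L=(X[:,:2]-[538.7,355.7])@np.array([[np.cos(a),-np.sin(a)],[np.sin(a),np.cos(a)]])
m=(abs(L[:,0])<70)&(abs(L[:,1]+38)<40)&(X[:,2]>60)&(X[:,2]<80)&(p[v,u].min(1)>130)
print(m.sum(),np.percentile(L[m],[1,50,99],axis=0),np.median(X[m,2]))
w=(p[v,u].min(1)>150)&(X[:,2]>9)&(X[:,2]<22)&(L[:,1]>0)&(L[:,1]<100)&(abs(L[:,0])<75); print("tray far edge/sides",np.percentile(L[w],[0.5,99.5],axis=0))
```

```text
[529.39131535 320.05494862  47.33873967] [ 1.79919871e+02 -7.38960201e-02  7.34776313e+01]
1820 [[-38.01635105 -38.08149792]
 [  2.18814569 -27.59040722]
 [ 40.24773627 -22.98231759]] 74.17423547801822
tray far edge/sides [[-61.59940418   0.41492649]
 [ 61.45207047  74.8499087 ]]
```

View pics/w11.png

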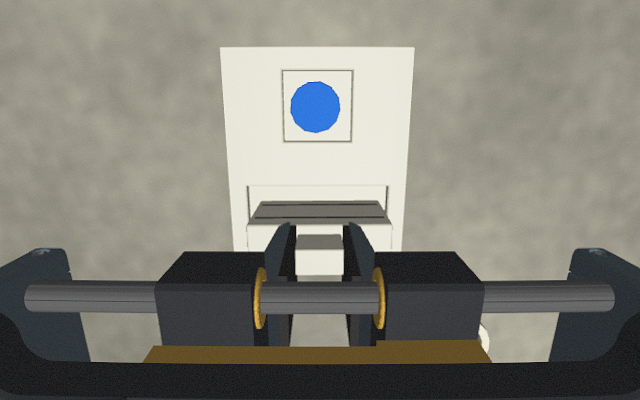

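Emit:
send_rows([
  [[0,0,0,-0.007,-0.008,-0.03,1],[0,0,0,0,0,-0.03,1],[0,0,0,0,0,-0.02,1],[0,0,0,0,0,-0.016,1],[0,0,0,0,0,0,1],[0,0,0,0,0,0,1],[0,0,0,0,0,0,1]],
])

```text
time_s: 37.55
ee_pos: [527.2, 318.7, 27.1]
ee_rot: [180.0, -0.0, 73.5]
force: [0.2, -0.6, 0.2]
gripper_width: 23.6
gripper_force: 30.0
```

Next I release, retreat, back off to the side, and check everything.

Emit:
send_rows([
  [[0,0,0,0,0,0,-0.2],[0,0,0,0,0,0,-0.2],[0,0,0,0,0,0,-0.2],[0,0,0,0,0,0,-0.2],[0,0,0,0,0,0,-0.2],[0,0,0,0,0,0.05,-0.2],[0,0,0,0,0,0.15,-0.2],[0,0,0,0,0,0.25,-0.2],[0,0,0,0,0,0.25,-0.2],[0,0,0,-0.1,-0.2,0.2,-0.2],[0,0,0,-0.1,-0.2,0,-0.2],[0,0,0,-0.1,-0.2,0,-0.2]],
])

```text
time_s: 38.75
ee_pos: [470.4, 204.6, 202.5]
ee_rot: [179.8, -0.1, 73.6]
force: [0.2, -0.9, -0.3]
gripper_width: 55.0
gripper_force: 0.0
```

Run:
```python
from h import *
st=env.state(); print(st["time_s"],st["ee_pos"],st["gripper_width"])
def loc(P,c,y):
    a=np.deg2rad(y); return (np.atleast_2d(P)[:,:2]-c)@np.array([[np.cos(a),-np.sin(a)],[np.sin(a),np.cos(a)]])
for n in ("scene","side"):
    p,d=optics.grab_frame(n); C=cam(n); X,u,v=cloud(C,d)
    if n=="scene": cv2.imwrite("pics/s12.png",p[:,:,::-1])
    L=loc(X,[538.7,355.7],-16.4)
    m=(abs(L[:,0])<60)&(abs(L[:,1]+38)<30)&(X[:,2]>50)&(X[:,2]<60); print(n,"cassette top",m.sum(),cv2.minAreaRect(L[m].astype(np.float32)),np.median(X[m,2]))
    m=(abs(L[:,0])<60)&(abs(L[:,1]+38)<30)&(X[:,2]>73)&(X[:,2]<81); print("tab",np.median(L[m],0),np.median(X[m,2]))
    m=(np.hypot(L[:,0],L[:,1]-38)<30)&(X[:,2]>66); print("vial",np.median(L[m],0),np.median(X[m,2]))
    N=loc(X,[644.1,5.2],24.1)
    for k,c,z in (("dish",(0,-38),62),("bottle",(0,42),48)):
        m=(np.hypot(N[:,0]-c[0],N[:,1]-c[1])<40)&(X[:,2]>z); print(k,np.median(N[m],0),circ(N[m],30)[0],np.percentile(X[m,2],[5,50,95]))
    m=(np.hypot(N[:,0],N[:,1]+38)<40)&(X[:,2]>36)&(X[:,2]<49)&(p[v,u,2]>1.5*p[v,u,0].astype(float)); print("lid",np.median(N[m],0))
    m=np.all((X[:,:2]>(450,-450))&(X[:,:2]<(620,-300)),axis=1)&(X[:,2]>72)&(X[:,2]<82); Q=X[m,:2]
    for s in (1,-1):
        q=Q[(Q[:,1]+369)*s>0]; print("tab outer",np.median(q,0))
```

```text
38.75 [470.39651893 204.56109924 202.47401488] 55.045977842126604
scene cassette top 170 ((-0.5408401489257812, -38.056739807128906), (83.31033325195312, 28.115467071533203), 0.386888325214386) 55.3135915198861
tab [  0.52609149 -38.98790822] 76.85255407705073
vial [-0.39745217 34.21164764] 71.23410505531749
dish [ -0.52888574 -41.56557543] [  0.19104438 -40.18599319] [64.55871851 67.4077492  70.02696101]
bottle [-0.99207842 38.65344688] [-1.24366415 39.77751923] [48.81578559 51.43760785 53.48984965]
lid [  2.46773983 -58.96666192]
tab outer [ 520.84775926 -344.95149712]
tab outer [ 538.16193744 -393.5312123 ]
side cassette top 130 ((1.0040245056152344, -37.502410888671875), (78.484375, 29.99738883972168), 3.7274115085601807) 55.368111524410196
tab [  1.43669752 -41.14661281] 78.05895294309823
vial [ 0.83542901 34.54913512] 71.38371450947523
dish [ -1.78623196 -41.35740282] [ -0.42767954 -39.88154221] [64.5974373  68.02084972 70.66212756]
bottle [-2.07493442 39.09374773] [ 0.52803022 39.80480576] [48.61149028 52.237443   54.95107277]
lid [-13.75576657 -53.37743624]
tab outer [ 518.86748268 -346.61202815]
tab outer [ 537.41310941 -393.47435304]
```

View pics/s12.png

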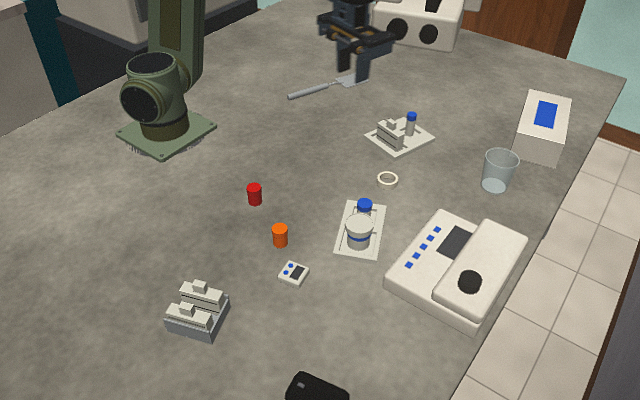

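All the parts are in place: cassette and vial in the broad tray near (398,130), pot with dish and bottle in the narrow tray near (360,230), and the outer cassettes in the rack at (197,305). The measured heights and offsets are within tolerance, so I'm handing in.

```bash
python3 -c "
from h import *
print(env.job_done())"
```

```text
the job is handed in; nothing more can be done
None
```

I made up both kits and handed the job in at about 39 s of the 144 s allowed; the hand-in gave no verdict, but my last camera check put every part within tolerance and the two outer cassettes still in the rack.

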